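# Hang the washed mould-insert baskets on the drip stands

## Task

The mould inserts have been washed: hang each dip basket by the middle of its handle on the hook of the drip stand of its own colour, so that both hang freely and nearly level with their inserts still inside. Leave everything else on the bench standing and lying where it is.

Things in the scene. Friction and masses are not known exactly. Their poses are not given: they have to be found in the camera images.
- blue_basket: open wire dip basket, blue top rim and rigid blue hoop handle. Origin: centre of its underside; y along the handle bar, z up. Box 80 (x) x 110 (y) x 50 mm high, walls 4, floor 5 mm. Looks the same after half a turn about z. About 0.25 kg, plus its insert 0.16 kg. Stands on the bench at any yaw, in a row with the other basket and the aerosol can
- blue_basket_handle (a point): middle of the underside of the blue basket's flat moulded handle bar, 130 mm up on its axis. The bar is level, 10 mm thick, 108 mm long along the basket's y, 34 mm tall (130 to 164 mm up). Fixed uprights 10 x 6 mm at y = +-51 mm. It tops a notch: flat to y = +-12 mm, flanks then slope down to 122 mm high at y = +-35 mm. Opening 96 mm wide, 72 to 80 high
- blue_insert: loose mould insert, a silvery metal block 40 x 60 x 26 mm lying on the floor of the blue basket; origin at the centre of its underside
- blue_stand: fixed drip stand: blue base plate 120 mm wide (y), from x = -45 to +101 mm, 16 mm high at its side lips, and one steel hook pointing along its own -x. Origin: on the bench straight below the hook's seat; z up. Post of 16 mm diameter (28 mm at its foot) at x = +85 mm; hook and post are in the plane y = 0, and nothing of the stand is higher than 283 mm
- blue_stand_seat (a point): top of the blue hook's level prong at stand x = 0, 250 mm above the bench, where the bar should rest, crossing the prong; axes as the stand's. The prong is a flat strip 16 mm wide (y), 8 mm thick (heights 242 to 250 mm), and runs from the post (x = +85 mm) to x = -34 mm, then turns up to its blue ball end of 16 mm diameter at x = -40 mm, its top 283 mm high (nothing reaches beyond x = -48 mm)
- orange_basket: open wire dip basket, orange top rim and rigid orange hoop handle. Origin: centre of its underside; y along the handle bar, z up. Box 80 (x) x 110 (y) x 50 mm high, walls 4, floor 5 mm. Looks the same after half a turn about z. About 0.25 kg, plus its insert 0.16 kg. Stands on the bench at any yaw, in a row with the other basket and the aerosol can
- orange_basket_handle (a point): middle of the underside of the orange basket's flat moulded handle bar, 130 mm up on its axis. The bar is level, 10 mm thick, 108 mm long along the basket's y, 34 mm tall (130 to 164 mm up). Fixed uprights 10 x 6 mm at y = +-51 mm. It tops a notch: flat to y = +-12 mm, flanks then slope down to 122 mm high at y = +-35 mm. Opening 96 mm wide, 72 to 80 high
- orange_insert: loose mould insert, a silvery metal block 40 x 60 x 26 mm lying on the floor of the orange basket; origin at the centre of its underside
- orange_stand: fixed drip stand: orange base plate 120 mm wide (y), from x = -45 to +101 mm, 16 mm high at its side lips, and one steel hook pointing along its own -x. Origin: on the bench straight below the hook's seat; z up. Post of 16 mm diameter (28 mm at its foot) at x = +85 mm; hook and post are in the plane y = 0, and nothing of the stand is higher than 283 mm
- orange_stand_seat (a point): top of the orange hook's level prong at stand x = 0, 250 mm above the bench, where the bar should rest, crossing the prong; axes as the stand's. The prong is a flat strip 16 mm wide (y), 8 mm thick (heights 242 to 250 mm), and runs from the post (x = +85 mm) to x = -34 mm, then turns up to its orange ball end of 16 mm diameter at x = -40 mm, its top 283 mm high (nothing reaches beyond x = -48 mm)
- spray_can: bystander: upright aerosol can with a blue label and white cap, 66 mm diameter, 165 mm tall overall; origin at the centre of its underside. It stands in the same row as the two baskets
- jar: bystander: upright amber jar with a black lid, 68 mm diameter, 100 mm tall, between the two stands; origin at the centre of its underside
- spanner: bystander: open-ended steel spanner lying flat, 180 mm long; x along it
- grinder: bystander: grey hand grinder lying on its side, 185 mm long and 42 mm thick; x along it
- stone_box: bystander: flat blue box of polishing stones, 100 x 70 x 30 mm; origin at the centre of its underside
- screwdriver: bystander: screwdriver lying flat, 200 mm long; x along it
Mind the look-alikes: they are no part of the job. What is shaped like the blue_basket but brown or pink is not meant.

How it is judged:
By the outcome, as a careful person would: the job done as asked, in the order asked, and still so for the second after the job is handed in, with the robot touching nothing.
It also fails if it takes over 58 s, if anything falls off the work surface, if the arm or the gripper's body presses on something with over 40 N, if the wrist force passes 120 N, or if a joint passes its speed limit or range.

## Robot

A 7-joint arm with a two-finger parallel gripper is mounted at the origin on the work surface. World frame = base frame: x ahead of the robot, y to its left, z up, the work surface at z = 0. Lengths are in mm, angles in rad, forces in N, time in s.
With the tool pointing down it reaches from about 350 to 900 mm from the base axis. Payload 19.9 kg.
Tool frame: the origin (TCP) lies midway between the tips of the shut fingers; the grasp point (between the pads) lies 19 mm behind it; z points along the fingers, y is the line along which they close (so a half turn about z gives the same grasp; the last joint's range is limited). The gripper opens to 94 mm and grips with 3 to 60 N. Pads are 16 mm wide; open, the fingers measure 119 mm over their backs; the gripper's body (75 mm by 177 mm) begins 78 mm behind the grasp point.
Start: joints at [1.125, 0.417, -0.01, 1.614, 0.005, 1.111, -0.053], TCP at [245.564, -574.715, 205.425] pointing down, gripper open.
Joint ranges: [-2.81, 2.81], [-0.39, 2.02], [-1.27, 1.25], [0.06, 2.57], [-1.19, 4.33], [0.19, 2], [-2.82, 2.82]. Speed limits (rad/s): [1.89, 1.89, 2.39, 2.39, 3.01, 3.01, 3.01].

## Interface

Orientations are given as a unit quaternion [x, y, z, w].
In Python, from bench import ctrl gives the robot as it stands.
- The arm moves only by the tool apply_moves, never from a script. Its arguments are lists of equal length, an entry for each row: "translation": the shift along the tool's x, y, z in units of 0.1 m (1.0 is 0.1 m), a list of three; "yaw": the turn about the tool's z in units of 60 degrees (1.0 is 60 degrees); "fingers": the closure, from 0 (fully open) to 1 (shut). In form: {"translation": [[tx, ty, tz], ...], "yaw": [yaw, ...], "fingers": [fingers, ...]}. A call has 1 to 5 rows; each row is the pose to reach, as a shift and turn from the pose commanded when the call began, along the tool's axes at that moment; what a row does not reach only later rows make up. A row lasts 1/12 s, in which the tool goes at most 41.7 mm and 7.16 degrees, less where a joint would pass 70% of its speed; a pose out of reach is approached as far as the arm can. A call with a number of a shift or a turn outside -1 to 1 is refused whole. A call with a gripper value outside its range is refused whole. The fingers move at their own pace and stop on an object; "grip_force" is the grip in N (left out, the last holds). Time passes only in rows, so rows that repeat a pose let the fingers close. It gives the time, the measured TCP pose, the force, the opening and the grip force at its end, in the units of the state.
- ctrl.state(): the state, without advancing time (a new reading comes with each control period).
- ctrl.camera(name): name is "scene" or "top" or "wrist"; returns a dict with "pixels" (480x640x3 uint8, red, green, blue), "depth" (480x640 float32, mm along the optical axis (not along the pixel's ray), 0 where there is no reading), "intrinsics" (3x3 intrinsics, pixels), "rvec" (rotation vector, rad) and "tvec" (3), from world to camera coordinates, as OpenCV has them; the wrist camera has in their place "T_tool_cam" (4x4, takes a point from camera to tool coordinates, whose origin is the TCP and whose axes are the flange's). Camera axes: x right, y down, z forward; pixel columns grow to the right and rows downward; lengths in mm; the calibration is good to about 2 mm. A picture is of the moment at which its call begins: read the wrist's pose just before it.
- ctrl.close_job(): hands the job in; it is judged then, once.
The state is a dict: "clock": time; "joint_pos": joint angles; "qd": joint speeds; "tau": joint torques, N m; "position": TCP position; "eef_rot": TCP orientation; "contact_force": force on the tool from outside, world axes, zero at the start; "ft_torque": the same for the moment, N m; "grip_width": opening from 0.0 (shut) to 1.0 (fully open); "gripper_force": force on a finger pad.
Only numpy, scipy, OpenCV 4.12 (cv2) and the standard library are available. Lean on these libraries where they do the work, as an engineer would, in place of code of your own. Each camera call takes 0.05 s, during which the arm holds its last target. There are 200 camera calls.

## Working session

There is one attempt and no reset: what is moved stays moved. The work goes in short steps, Python scripts to look and compute and a tool call to move; the robot and the scene stay as the last step left them, time stands still between calls to the robot, and variables do not carry over. Pictures are saved under pics/ and viewed, at most 10 in all, crops included, and the job is handed in when it is done.

Besides the shell and the picture viewer there is one more tool, called after "Request:" by a JSON object that holds its "api" and its "payload", one argument or row to a line. apply_moves: Moves the arm, as the interface text tells. Shifts and turns lie within -1 to 1; 1 stands for 0.1 m of shift or 60 degrees of turn. Its arguments: {"type":"object","properties":{"translation":{"type":"array"},"yaw":{"type":"array"},"fingers":{"type":"array"},"grip_force":{"type":"number"}},"required":["translation","yaw","fingers"]}

```bash
mkdir -p pics; ls; cat > h.py <<'E'
import numpy as np,cv2
from bench import ctrl
from scipy.spatial.transform import Rotation as R
def grab(n,save=None):
    s=ctrl.state() if n=="wrist" else None
    c=ctrl.camera(n)
    if save: cv2.imwrite('pics/'+save,cv2.cvtColor(c['pixels'],cv2.COLOR_RGB2BGR))
    K=c['intrinsics']; d=c['depth']
    v,u=np.mgrid[0:480,0:640]
    P=np.dstack([(u-K[0,2])/K[0,0]*d,(v-K[1,2])/K[1,1]*d,d])
    if n=="wrist":
        T=c['T_tool_cam']; P=P@T[:3,:3].T+T[:3,3]
        W=P@R.from_quat(s['eef_rot']).as_matrix().T+np.array(s['position'])
    else:
        M=cv2.Rodrigues(np.array(c['rvec'],float))[0]; W=(P-np.ravel(c['tvec']))@M
    W[d==0]=np.nan
    return c,W
E
python3 - <<'E'
from h import *
for n in("scene","top"):
    c,W=grab(n,n+'.png'); np.savez('pics/'+n,px=c['pixels'],W=W)
s=ctrl.state(); print(s)
E
```

```text
pics
{'clock': 0.1, 'joint_pos': array([ 1.12548896,  0.41793471, -0.01032906,  1.6141232 ,  0.00468156,
        1.1106917 , -0.05299995]), 'qd': array([-4.73900916e-04, -3.02182683e-03,  9.35220137e-04, -2.41880828e-05,
        1.05338086e-03, -1.51918613e-03, -1.36150737e-03]), 'tau': array([ 1.38608902e-03, -8.52584124e+01,  6.40015025e-01, -4.26694822e+01,
       -4.88832348e-02,  1.64586806e-02,  1.30584789e-05]), 'position': array([ 245.44890368, -574.40900226,  204.87109117]), 'eef_rot': array([ 9.79684066e-01,  2.00546281e-01, -1.42880224e-04, -5.48081980e-04]), 'contact_force': array([ 0.26681026,  1.00112279, -0.03481101]), 'ft_torque': array([-0.00917594, -0.02973803,  0.00695142]), 'gripper_force': 0.0, 'grip_width': 1.0026100287229802}
```

View pics/scene.png

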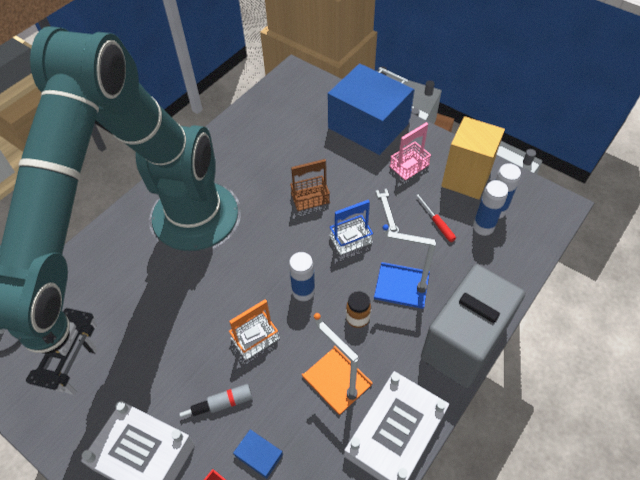

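View pics/top.png

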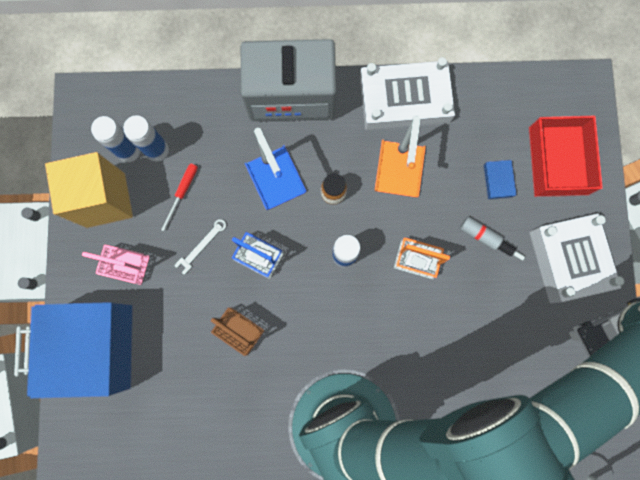

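Scene picture: blue basket at (350,228), orange basket at (252,332), blue stand plate at (402,285) with ball at (386,227), and orange stand plate at (337,380) with ball at (317,316). In the top view the blue basket is at (258,252), orange basket (420,257), blue stand (275,175) and orange stand (402,165). The same shape also appears in brown at top (238,328) and pink at top (122,262), and neither is meant. The basket with the blue rim and the one with the orange rim fit the description.

```bash
cat > m.py <<'E'
from h import *
D={n:np.load(f'pics/{n}.npz') for n in('scene','top')}
def sel(n,col):
    px=D[n]['px'];W=D[n]['W'];h=cv2.cvtColor(px,cv2.COLOR_RGB2HSV).astype(int)
    H,S,V=h[...,0],h[...,1],h[...,2]
    c={'blue':(H>100)&(H<125)&(S>150),'orange':(H>8)&(H<18)&(S>180)&(V>120),'steel':(S<60)}[col]
    return c,W
def show(l,P):
    if len(P)<5: print(l,len(P));return
    xy=np.float32(P[:,:2]);r=cv2.minAreaRect(xy);a,b=r[1];bp=cv2.boxPoints(r)
    e=(bp[1]-bp[0],bp[2]-bp[1]);e=max(e,key=np.linalg.norm)
    print(l,len(P),'ctr',np.round(r[0],1),'size',np.round((a,b),1),'long-ang',round(np.degrees(np.arctan2(e[1],e[0]))%180,1),'z',np.round(np.percentile(P[:,2],[2,50,98]),1))
for n in D:
  for col,bx,st in(('blue',(0,0),0),('orange',0,0)):
    c,W=sel(n,col);z=W[...,2]
    reg=(W[...,0]>330)&(W[...,0]<620)&(abs(W[...,1])<450)
    for lo,hi,l in((120,172,'bar'),(40,56,'rim'),(262,290,'ball'),(-3,25,'plate')):
        m=(c&(z>lo)&(z<hi)&(W[...,0]>300)&(W[...,0]<850)&(abs(W[...,1])<450)).astype(np.uint8)
        k,L,s,_=cv2.connectedComponentsWithStats(m,connectivity=8)
        for i in range(1,k):
            if s[i,4]>12: show(f'{n} {col} {l}',W[L==i])
  c,W=sel(n,'steel');z=W[...,2]
  m=((z>236)&(z<256)&(W[...,0]<900)&(W[...,0]>400)&(abs(W[...,1])<300)).astype(np.uint8)
  k,L,s,_=cv2.connectedComponentsWithStats(m,connectivity=8)
  for i in range(1,k):
    if s[i,4]>20: show(n+' prong',W[L==i])
  # others
  m=((z>90)&(z<112)|(z>155)&(z<170))&(W[...,0]<800)&(W[...,0]>300)&(abs(W[...,1])<350)
  k,L,s,_=cv2.connectedComponentsWithStats(m.astype(np.uint8))
  for i in range(1,k):
    if s[i,4]>40: show(n+' misc',W[L==i])
E
python3 m.py
```

```text
scene blue bar 309 ctr [456.6 212.5] size [108.9  15.3] long-ang 60.4 z [127.5 154.9 167.3]
scene blue rim 27 ctr [446.9 263.8] size [50.  26.3] long-ang 21.1 z [43.4 49.3 55.3]
scene blue rim 13 ctr [418.1 224.9] size [33.2  7.8] long-ang 65.2 z [41.7 48.3 52.7]
scene blue rim 19 ctr [412.3 180.6] size [13.6 43.4] long-ang 134.2 z [42.9 48.2 55.2]
scene blue rim 24 ctr [497.3 250. ] size [12.5 39.7] long-ang 142.0 z [41.9 48.4 55.6]
scene blue rim 42 ctr [468.2 -39.2] size [54.2 18.3] long-ang 39.0 z [41.8 49.5 55.6]
scene blue ball 21 ctr [610.5 136.2] size [10.6 15.3] long-ang 124.7 z [276.9 280.1 285.1]
scene blue plate 1664 ctr [669.6 169.2] size [144.8 135.6] long-ang 24.2 z [-0.3  7.7 17.4]
scene orange bar 268 ctr [ 439.5 -218.2] size [103.9  10.5] long-ang 72.2 z [127.4 150.4 166.2]
scene orange ball 15 ctr [ 623.  -169.4] size [11.1  8.6] long-ang 24.9 z [276.3 280.8 286.6]
scene orange plate 53 ctr [ 660.4 -117. ] size [ 7.6 61.7] long-ang 167.6 z [ 3.3  9.  18.2]
scene orange plate 44 ctr [ 745.9 -133.9] size [ 7.8 48. ] long-ang 172.4 z [-0.1 10.2 15.1]
scene orange plat
[... 1757 characters left out ...]
top orange plate 37 ctr [ 694.7 -124.2] size [ 6.3 70.3] long-ang 169.9 z [ 0.4 10.9 19.6]
top orange plate 13 ctr [ 645.6 -115. ] size [ 4.2 18.5] long-ang 178.6 z [ 4.  11.2 18.7]
top prong 336 ctr [ 687.7 -178.8] size [ 16.6 126.9] long-ang 169.5 z [242.7 248.9 253.8]
top prong 325 ctr [671.4 167.4] size [121.5  16.1] long-ang 23.8 z [243.6 248.7 254.3]
top misc 408 ctr [623.7   7.3] size [58.9 57.5] long-ang 47.5 z [ 92.2  99.1 105.1]
top misc 183 ctr [452.2 214.7] size [107.3  10.2] long-ang 61.0 z [155.4 162.6 168.2]
top misc 489 ctr [447.8 -17.8] size [60.9 59.7] long-ang 78.9 z [156.8 163.9 169.1]
top misc 197 ctr [ 433.5 -214.5] size [107.4  11.6] long-ang 72.5 z [156.2 162.6 168.3]
```

```bash
cat > plan.py <<'E'
from h import *
def plan(x,y,z,ang,s=None):
    s=s or ctrl.state();M=R.from_quat(s['eef_rot']).as_matrix();p=np.array(s['position'])
    d=np.array([x,y,z])-p; a=np.degrees(np.arctan2(M[1,0],M[0,0]))
    dy=-((ang-a+180)%360-180)
    print('now',p.round(1),'ang',round(a,2),'units',(M.T@d/100).round(3),'yaw',round(dy/60,3),'F',s['contact_force'].round(1),'t',s['clock'],'w',round(94*s['grip_width'],1))
E
python3 - <<'E'
from plan import *
plan(434,-214,290,72)
D=[np.load(f'pics/{n}.npz')['W'] for n in('scene','top')]
P=np.vstack([w.reshape(-1,3) for w in D]);P=P[np.isfinite(P[:,0])]
a,b=np.array([245,-574.]),np.array([434,-214.]);u=(b-a)/np.linalg.norm(b-a)
q=P[:,:2]-a;t=q@u;n=abs(q@[-u[1],u[0]])
for k in range(0,420,40):
    m=(t>k)&(t<k+40)&(n<110);print(k,np.percentile(P[m,2],99).round())
m=(P[:,0]>250)&(P[:,0]<560)&(P[:,1]<-330)&(P[:,1]>-560)&(P[:,2]>30)&(P[:,2]<250);print(np.percentile(P[m],[1,99],axis=0).round())
E
```

```text
now [ 245.4 -574.4  204.9] ang 23.14 units [ 3.15  -2.574 -0.849] yaw -0.814 F [ 0.3  1.  -0. ] t 0.1 w 94.2
0 634.0
40 658.0
80 667.0
120 660.0
160 8.0
200 7.0
240 8.0
280 7.0
320 158.0
360 165.0
400 165.0
[[ 338. -560.   30.]
 [ 536. -343.  112.]]
```

Path is clear. I'll go above the orange basket.

Request:
{"api": "apply_moves", "payload": {
  "translation": [
    [0.2,-0.16,-0.08],
    [0.4,-0.32,-0.16],
    [0.6,-0.48,-0.24],
    [0.8,-0.64,-0.32]
  ],
  "yaw": [0,0,0,0],
  "fingers": [0,0,0,0]
}}

```text
clock: 0.43
position: [294.2, -483.2, 237.3]
eef_rot: [0.98, 0.2, -0.0, -0.0]
contact_force: [0.3, 0.1, 1.4]
grip_width: 1.0
gripper_force: 0.0
```

Request:
{"api": "apply_moves", "payload": {
  "translation": [
    [0.2,-0.16,-0.08],
    [0.4,-0.32,-0.16],
    [0.6,-0.48,-0.24],
    [0.8,-0.64,-0.32]
  ],
  "yaw": [0,0,0,0],
  "fingers": [0,0,0,0]
}}

```text
clock: 0.77
position: [342.7, -392.9, 269.6]
eef_rot: [0.98, 0.201, -0.0, -0.0]
contact_force: [-0.3, -1.0, -0.8]
grip_width: 1.001
gripper_force: 0.0
```

Request:
{"api": "apply_moves", "payload": {
  "translation": [
    [0.2,-0.16,-0.05],
    [0.4,-0.32,-0.1],
    [0.6,-0.48,-0.15],
    [0.8,-0.64,-0.2]
  ],
  "yaw": [0,0,0,0],
  "fingers": [0,0,0,0]
}}

```text
clock: 1.1
position: [391.1, -302.6, 289.5]
eef_rot: [0.98, 0.201, -0.0, -0.0]
contact_force: [0.2, 0.4, -0.1]
grip_width: 1.001
gripper_force: 0.0
```

Request:
{"api": "apply_moves", "payload": {
  "translation": [
    [0.2,-0.16,0],
    [0.4,-0.32,0],
    [0.6,-0.48,0],
    [0.75,-0.64,0],
    [0.75,-0.64,0]
  ],
  "yaw": [-0.1,-0.2,-0.3,-0.4,-0.5],
  "fingers": [0,0,0,0,0]
}}

```text
clock: 1.52
position: [436.1, -211.5, 289.4]
eef_rot: [0.892, 0.452, 0.0, -0.0]
contact_force: [-0.2, 0.4, -0.5]
grip_width: 1.002
gripper_force: 0.0
```

Request:
{"api": "apply_moves", "payload": {
  "translation": [
    [0,0,0],
    [0,0,0],
    [0,0,0],
    [0,0,0],
    [0,0,0]
  ],
  "yaw": [-0.1,-0.2,-0.3,-0.31,-0.31],
  "fingers": [0.3,0.3,0.3,0.3,0.3]
}}

```text
clock: 1.93
position: [434.5, -215.5, 289.3]
eef_rot: [0.811, 0.585, -0.0, -0.0]
contact_force: [-0.5, 0.8, 0.5]
grip_width: 0.71
gripper_force: 0.0
```

```bash
python3 - <<'E'
from plan import *
from m import show
c,W=grab('wrist','w1.png')
h=cv2.cvtColor(c['pixels'],cv2.COLOR_RGB2HSV).astype(int)
z=W[...,2]
o=(h[...,0]>5)&(h[...,0]<20)&(h[...,1]>150)
for lo,hi in((120,158),(158,170),(40,56)):
    show(f'o{lo}',W[o&(z>lo)&(z<hi)])
plan(434,-214,139,72)
E
```

```text
scene blue bar 309 ctr [456.6 212.5] size [108.9  15.3] long-ang 60.4 z [127.5 154.9 167.3]
scene blue rim 27 ctr [446.9 263.8] size [50.  26.3] long-ang 21.1 z [43.4 49.3 55.3]
scene blue rim 13 ctr [418.1 224.9] size [33.2  7.8] long-ang 65.2 z [41.7 48.3 52.7]
scene blue rim 19 ctr [412.3 180.6] size [13.6 43.4] long-ang 134.2 z [42.9 48.2 55.2]
scene blue rim 24 ctr [497.3 250. ] size [12.5 39.7] long-ang 142.0 z [41.9 48.4 55.6]
scene blue rim 42 ctr [468.2 -39.2] size [54.2 18.3] long-ang 39.0 z [41.8 49.5 55.6]
scene blue ball 21 ctr [610.5 136.2] size [10.6 15.3] long-ang 124.7 z [276.9 280.1 285.1]
scene blue plate 1664 ctr [669.6 169.2] size [144.8 135.6] long-ang 24.2 z [-0.3  7.7 17.4]
scene orange bar 268 ctr [ 439.5 -218.2] size [103.9  10.5] long-ang 72.2 z [127.4 150.4 166.2]
scene orange ball 15 ctr [ 623.  -169.4] size [11.1  8.6] long-ang 24.9 z [276.3 280.8 286.6]
scene orange plate 53 ctr [ 660.4 -117. ] size [ 7.6 61.7] long-ang 167.6 z [ 3.3  9.  18.2]
scene orange plate 44 ctr [ 745.9 -133.9] size [ 7.8 48. ] long-ang 172.4 z [-0.1 10.2 15.1]
scene orange plat
[... 2115 characters left out ...]

top misc 408 ctr [623.7   7.3] size [58.9 57.5] long-ang 47.5 z [ 92.2  99.1 105.1]
top misc 183 ctr [452.2 214.7] size [107.3  10.2] long-ang 61.0 z [155.4 162.6 168.2]
top misc 489 ctr [447.8 -17.8] size [60.9 59.7] long-ang 78.9 z [156.8 163.9 169.1]
top misc 197 ctr [ 433.5 -214.5] size [107.4  11.6] long-ang 72.5 z [156.2 162.6 168.3]
o120 24 ctr [ 451.2 -161.5] size [1.1 9.4] long-ang 167.5 z [129.2 138.9 154.8]
o158 1478 ctr [ 435.4 -212.5] size [107.1  10. ] long-ang 72.2 z [162.1 163.9 165.4]
o40 1364 ctr [ 435.  -212.8] size [108.6  79.4] long-ang 72.6 z [47.6 49.6 51.4]
now [ 434.5 -215.6  289.3] ang 71.52 units [ 0.013 -0.009  1.503] yaw -0.008 F [-0.1  0.3 -0.6] t 1.9833 w 66.1
```

View pics/w1.png

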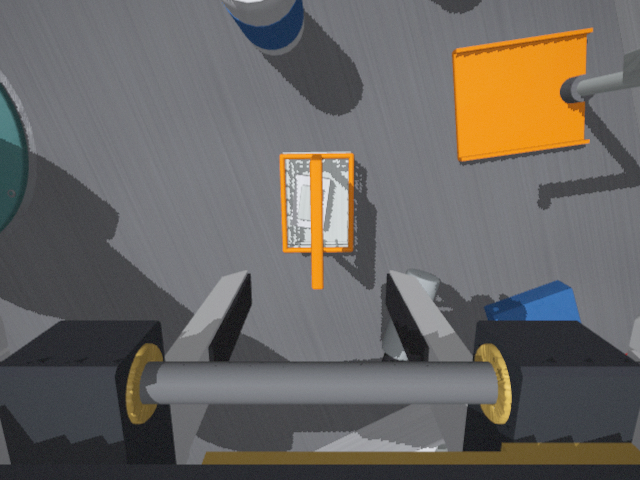

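Wrist picture: the orange bar runs along (317,150–290) with its silvery insert inside at (317,200). The stand plate is at (525,95). The bar measures z 164, length 107 and thickness 10, centred at (435.3,-212.6), which agrees with the other views.

Request:
{"api": "apply_moves", "payload": {
  "translation": [
    [0.03,0,0.25],
    [0.03,0,0.5],
    [0.03,0,0.75],
    [0.03,0,0.95],
    [0.03,0,1.0]
  ],
  "yaw": [-0.015,-0.015,-0.015,-0.015,-0.015],
  "fingers": [0.5,0.5,0.5,0.5,0.5]
}}

```text
clock: 2.4
position: [434.2, -212.1, 186.7]
eef_rot: [0.807, 0.591, -0.001, -0.002]
contact_force: [0.3, 0.3, 0.2]
grip_width: 0.501
gripper_force: 0.0
```

Request:
{"api": "apply_moves", "payload": {
  "translation": [
    [0,0,0.15],
    [0,0,0.3],
    [0,0,0.45],
    [0,0,0.5],
    [0,0,0.5]
  ],
  "yaw": [0,0,0,0,0],
  "fingers": [0.5,0.5,0.5,0.5,0.5]
}}

```text
clock: 2.82
position: [435.4, -212.6, 139.2]
eef_rot: [0.806, 0.592, -0.0, -0.001]
contact_force: [0.6, 0.7, 0.5]
grip_width: 0.499
gripper_force: 0.0
```

Request:
{"api": "apply_moves", "payload": {
  "translation": [
    [0,0,0],
    [0,0,0],
    [0,0,0],
    [0,0,0],
    [0,0,0]
  ],
  "yaw": [0,0,0,0,0],
  "fingers": [1,1,1,1,1],
  "grip_force": 40
}}

```text
clock: 3.23
position: [435.7, -212.8, 139.9]
eef_rot: [0.806, 0.592, 0.0, 0.0]
contact_force: [-0.3, -0.7, 0.5]
grip_width: 0.183
gripper_force: 0.0
```

Request:
{"api": "apply_moves", "payload": {
  "translation": [
    [0,0,0],
    [0,0,0],
    [0,0,0],
    [0,0,0],
    [0,0,0]
  ],
  "yaw": [0,0,0,0,0],
  "fingers": [1,1,1,1,1]
}}

```text
clock: 3.65
position: [435.5, -212.6, 139.4]
eef_rot: [0.806, 0.592, -0.0, -0.0]
contact_force: [-2.2, 0.9, 3.3]
grip_width: 0.101
gripper_force: 40.0
```

Request:
{"api": "apply_moves", "payload": {
  "translation": [
    [0,0,-0.05],
    [0,0,-0.15],
    [0,0,-0.3],
    [0,0,-0.5],
    [0,0,-0.7]
  ],
  "yaw": [0,0,0,0,0],
  "fingers": [1,1,1,1,1]
}}

```text
clock: 4.07
position: [435.5, -212.5, 210.8]
eef_rot: [0.806, 0.592, 0.0, -0.0]
contact_force: [0.3, -0.2, -3.7]
grip_width: 0.103
gripper_force: 40.0
```

Request:
{"api": "apply_moves", "payload": {
  "translation": [
    [0,0,-0.2],
    [0,0,-0.4],
    [0,0,-0.6],
    [0,0,-0.8],
    [0,0,-0.95]
  ],
  "yaw": [0,0,0,0,0],
  "fingers": [1,1,1,1,1]
}}

```text
clock: 4.48
position: [435.8, -212.6, 307.0]
eef_rot: [0.806, 0.592, 0.0, 0.001]
contact_force: [-0.1, 0.2, -3.9]
grip_width: 0.102
gripper_force: 40.0
```

Request:
{"api": "apply_moves", "payload": {
  "translation": [
    [0,0,0],
    [0,0,0]
  ],
  "yaw": [0,0],
  "fingers": [1,1]
}}

```text
clock: 4.65
position: [435.7, -212.7, 304.9]
eef_rot: [0.806, 0.592, 0.0, 0.001]
contact_force: [0.5, -0.2, -4.4]
grip_width: 0.103
gripper_force: 40.0
```

```bash
cat > st.py <<'E'
from plan import *
# stand fit: points at lip/prong heights in the picture, rect of steel prong + ball
def stand(n,col,cx,cy,save=None):
    c,W=grab(n,save);h=cv2.cvtColor(c['pixels'],cv2.COLOR_RGB2HSV).astype(int);z=W[...,2]
    near=np.hypot(W[...,0]-cx,W[...,1]-cy)<130
    hue=((h[...,0]>5)&(h[...,0]<20)) if col=='orange' else ((h[...,0]>100)&(h[...,0]<125))
    cm=hue&(h[...,1]>140)&near
    steel=near&(h[...,1]<80)
    for l,m in(('plate',cm&(z<22)&(z>-5)),('ball',cm&(z>255)&(z<288)),('prong',steel&(z>244)&(z<256))):
        P=W[m]
        if len(P)<8: print(n,l,len(P));continue
        r=cv2.minAreaRect(np.float32(P[:,:2]))
        d=P[:,:2]-P[:,:2].mean(0);v=np.linalg.svd(d,full_matrices=False)[2][0]
        print(n,l,len(P),np.round(r[0],1),np.round(r[1],1),'rect',round(r[2]%90,1),'pca',round(np.degrees(np.arctan2(v[1],v[0]))%180,1),'mean',P.mean(0).round(1),'z',np.percentile(P[:,2],[5,95]).round(1))
E
python3 - <<'E'
from st import *
stand('wrist','orange',690,-179,'w2.png')
plan(557,-156,304,80)
E
```

```text
wrist plate 13173 [ 692.4 -178.1] [122.6 153.9] rect 79.8 pca 169.7 mean [ 685.8 -173.8    8.5] z [ 6.4 15.4]
wrist ball 520 [ 616.9 -163.6] [15.3  7.8] rect 84.2 pca 85.0 mean [ 616.2 -163.5  277.5] z [273.  280.9]
wrist prong 264 [ 632.7 -166. ] [15.9 20.9] rect 79.8 pca 95.5 mean [ 625.  -165.   250.1] z [244.7 255.4]
now [ 435.3 -212.6  304. ] ang 72.64 units [ 0.903  0.993 -0.001] yaw -0.123 F [-0.3  0.4 -4. ] t 4.7 w 10.1
```

View pics/w2.png

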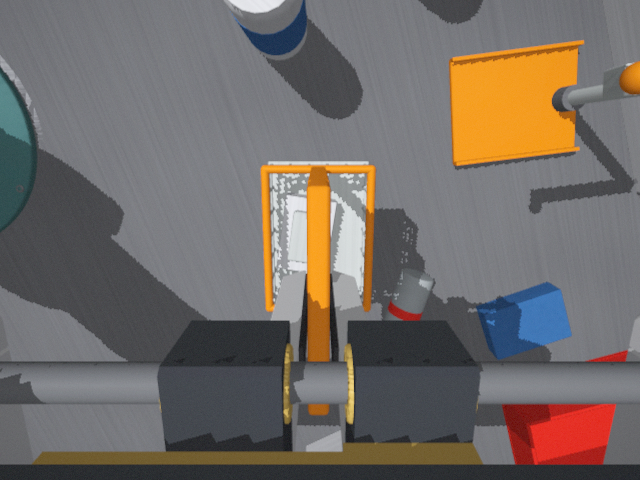

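Wrist picture: the orange basket hangs level in the grip, bar at x 317 and insert inside. The hook ball is at (632,78) and the plate at (515,105). Three measurements agree on the prong line to within 1 mm, so next I go to the pre-hook pose.

Request:
{"api": "apply_moves", "payload": {
  "translation": [
    [0.05,0.05,-0.01],
    [0.15,0.16,-0.03],
    [0.29,0.31,-0.03],
    [0.44,0.47,-0.03],
    [0.59,0.63,-0.03]
  ],
  "yaw": [-0.03,-0.06,-0.09,-0.12,-0.12],
  "fingers": [1,1,1,1,1]
}}

```text
clock: 5.12
position: [515.1, -173.8, 306.9]
eef_rot: [0.765, 0.643, 0.0, -0.0]
contact_force: [0.6, 0.6, -4.9]
grip_width: 0.105
gripper_force: 40.0
```

```bash
python3 - <<'E'
from st import *
plan(558.6,-153.2,307,79.8)
E
```

```text
now [ 515.1 -173.8  306.9] ang 80.1 units [ 0.278  0.394 -0.001] yaw 0.005 F [ 0.6  0.6 -4.9] t 5.1167 w 9.9
```

Request:
{"api": "apply_moves", "payload": {
  "translation": [
    [0.1,0.13,0],
    [0.18,0.25,0],
    [0.25,0.35,0],
    [0.28,0.39,0],
    [0.28,0.39,0]
  ],
  "yaw": [0,0,0,0,0],
  "fingers": [1,1,1,1,1]
}}

```text
clock: 5.53
position: [557.6, -153.4, 306.7]
eef_rot: [0.766, 0.643, 0.0, -0.001]
contact_force: [-0.5, -0.1, -4.0]
grip_width: 0.107
gripper_force: 40.0
```

```bash
python3 - <<'E'
from st import *
stand('wrist','orange',690,-179,'w3.png')
stand('top','orange',690,-179)
plan(661.9,-171.8,307,79.8)
E
```

```text
wrist plate 9714 [ 686.3 -201.5] [170.4 149.6] rect 79.4 pca 0.7 mean [ 689.3 -172.3    8.5] z [ 6.5 14.9]
wrist ball 589 [ 621.2 -163.6] [15.  14.4] rect 54.7 pca 41.1 mean [ 620.7 -162.4  280.3] z [276.2 283.2]
wrist prong 4764 [ 686.4 -175.5] [ 16.6 128. ] rect 79.7 pca 169.2 mean [ 690.6 -175.4  249.8] z [247.4 251. ]
top plate 954 [ 692.8 -156.4] [ 74.7 150.9] rect 80.2 pca 169.0 mean [ 700.3 -150.8    7.3] z [ 0.7 14.4]
top ball 0
top prong 0
now [ 556.4 -154.6  307.2] ang 79.86 units [1.700e-02 1.069e+00 1.000e-03] yaw 0.001 F [-0.   0.2 -2.9] t 5.6333 w 10.0
```

View pics/w3.png

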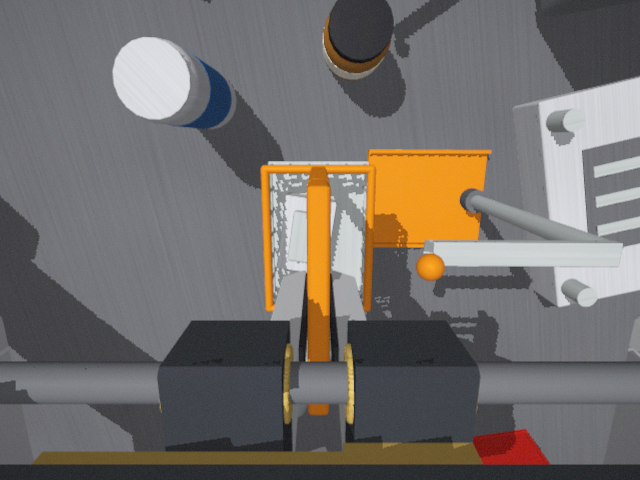

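Wrist picture: the ball is at (430,267) and the prong runs right along y≈253. It's level with the grasped middle of the bar, so the hook enters the opening. The seat fits at (660.7,-170.6), prong top 250. Next: sweep in.

Request:
{"api": "apply_moves", "payload": {
  "translation": [
    [0.01,0.08,0],
    [0.01,0.22,0],
    [0.01,0.38,0],
    [0.02,0.54,0],
    [0.02,0.7,0]
  ],
  "yaw": [0,0,0,0,0],
  "fingers": [1,1,1,1,1]
}}

```text
clock: 6.05
position: [626.6, -165.6, 307.7]
eef_rot: [0.767, 0.641, -0.0, 0.0]
contact_force: [-0.8, -0.2, -3.8]
grip_width: 0.103
gripper_force: 40.0
```

Request:
{"api": "apply_moves", "payload": {
  "translation": [
    [0,0.15,0],
    [0,0.27,0],
    [0,0.35,0],
    [0,0.35,0],
    [0,0.35,0]
  ],
  "yaw": [0,0,0,0,0],
  "fingers": [1,1,1,1,1]
}}

```text
clock: 6.47
position: [660.2, -171.2, 307.2]
eef_rot: [0.767, 0.642, -0.0, -0.0]
contact_force: [-1.0, -0.6, -3.5]
grip_width: 0.102
gripper_force: 40.0
```

```bash
python3 - <<'E'
from st import *
plan(660.7,-170.6,259.4,79.6)
stand('wrist','orange',690,-179,'w4.png')
plan(660.7,-170.6,259.4,79.6)
E
```

```text
now [ 660.2 -171.2  307.2] ang 79.82 units [0.007 0.004 0.478] yaw 0.004 F [-1.  -0.6 -3.5] t 6.4667 w 9.6
wrist plate 2776 [ 676.7 -168.6] [112.5 174.1] rect 78.1 pca 133.1 mean [ 721.3 -156.4    9.1] z [ 6.6 16.3]
wrist ball 666 [ 646.  -144.3] [76.4 15. ] rect 39.4 pca 42.8 mean [ 629.4 -157.   279.4] z [268.9 283.3]
wrist prong 4349 [ 687.9 -175.8] [ 16.4 131.1] rect 79.6 pca 169.6 mean [ 692.  -175.8  249.8] z [247.  251.2]
now [ 660.  -171.1  307.5] ang 79.83 units [0.007 0.006 0.481] yaw 0.004 F [-0.7  1.  -3.8] t 6.5167 w 9.9
```

Request:
{"api": "apply_moves", "payload": {
  "translation": [
    [0,0,0.1],
    [0,0,0.22],
    [0,0,0.34],
    [0,0,0.42],
    [0,0,0.45]
  ],
  "yaw": [0,0,0,0,0],
  "fingers": [1,1,1,1,1]
}}

```text
clock: 6.93
position: [659.5, -171.0, 260.1]
eef_rot: [0.767, 0.642, -0.001, -0.001]
contact_force: [0.4, -0.7, -3.9]
grip_width: 0.106
gripper_force: 40.0
```

Request:
{"api": "apply_moves", "payload": {
  "translation": [
    [0,0,0.01],
    [0,0,0.02],
    [0,0,0.03],
    [0,0,0.03]
  ],
  "yaw": [0,0,0,0],
  "fingers": [1,1,1,1]
}}

```text
clock: 7.27
position: [660.5, -171.0, 259.6]
eef_rot: [0.767, 0.642, 0.0, 0.0]
contact_force: [0.4, 0.2, -4.0]
grip_width: 0.105
gripper_force: 40.0
```

Request:
{"api": "apply_moves", "payload": {
  "translation": [
    [0,0,0.01],
    [0,0,0.01],
    [0,0,0.01]
  ],
  "yaw": [0,0,0],
  "fingers": [1,1,1]
}}

```text
clock: 7.52
position: [660.6, -171.1, 259.3]
eef_rot: [0.767, 0.642, 0.0, 0.0]
contact_force: [-2.7, -0.2, 4.9]
grip_width: 0.104
gripper_force: 40.0
```

Request:
{"api": "apply_moves", "payload": {
  "translation": [
    [0,0,0.01],
    [0,0,0.01],
    [0,0,0.01]
  ],
  "yaw": [0,0,0],
  "fingers": [1,1,1]
}}

```text
clock: 7.77
position: [660.6, -171.1, 259.3]
eef_rot: [0.767, 0.642, 0.0, 0.001]
contact_force: [-7.7, 1.8, 14.7]
grip_width: 0.105
gripper_force: 40.0
```

Request:
{"api": "apply_moves", "payload": {
  "translation": [
    [0,0,-0.01],
    [0,0,-0.01]
  ],
  "yaw": [0,0],
  "fingers": [1,1]
}}

```text
clock: 7.93
position: [660.6, -171.1, 259.3]
eef_rot: [0.767, 0.642, 0.0, 0.0]
contact_force: [-3.7, 0.6, 8.6]
grip_width: 0.106
gripper_force: 40.0
```

Request:
{"api": "apply_moves", "payload": {
  "translation": [
    [0,0,0],
    [0,0,0],
    [0,0,0],
    [0,0,0],
    [0,0,0]
  ],
  "yaw": [0,0,0,0,0],
  "fingers": [0.86,0.8,0.74,0.72,0.72]
}}

```text
clock: 8.35
position: [660.4, -171.1, 258.3]
eef_rot: [0.767, 0.642, -0.0, -0.0]
contact_force: [0.1, 0.7, 0.1]
grip_width: 0.278
gripper_force: 0.0
```

Request:
{"api": "apply_moves", "payload": {
  "translation": [
    [0,0,-0.05],
    [0,0,-0.15],
    [0,0,-0.3],
    [0,0,-0.5],
    [0,0,-0.7]
  ],
  "yaw": [0,0,0,0,0],
  "fingers": [0.72,0.72,0.72,0.72,0.72]
}}

```text
clock: 8.77
position: [660.3, -171.0, 330.1]
eef_rot: [0.767, 0.642, 0.0, 0.0]
contact_force: [0.6, 0.0, 0.8]
grip_width: 0.28
gripper_force: 0.0
```

```bash
python3 - <<'E'
from st import *
c,W=grab('wrist','w5.png')
from scipy import ndimage
h=cv2.cvtColor(c['pixels'],cv2.COLOR_RGB2HSV).astype(int);z=W[...,2]
o=(h[...,0]>5)&(h[...,0]<20)&(h[...,1]>150)
P=W[o&(z>276)&(z<290)&(np.hypot(W[...,0]-660,W[...,1]+171)<58)]
d=P[:,:2]-P[:,:2].mean(0);v=np.linalg.svd(d,full_matrices=False)[2][0];t=d@v
print(len(P),cv2.minAreaRect(np.float32(P[:,:2])),P.mean(0),np.degrees(np.arctan2(v[1],v[0])),'tilt',np.degrees(np.polyfit(t,P[:,2],1)[0]))
plan(0,0,0,0)
E
```

```text
3038 ((640.438720703125, -167.62890625), (107.41820526123047, 52.07260513305664), 80.15413665771484) [ 655.96608074 -167.68644795  283.34300004] -100.89812390552103 tilt 0.012768042263659457
now [ 661.4 -171.1  334.6] ang 79.83 units [ 0.517 -6.83   3.31 ] yaw 1.331 F [0.1 0.7 3.7] t 8.8167 w 26.2
```

View pics/w5.png

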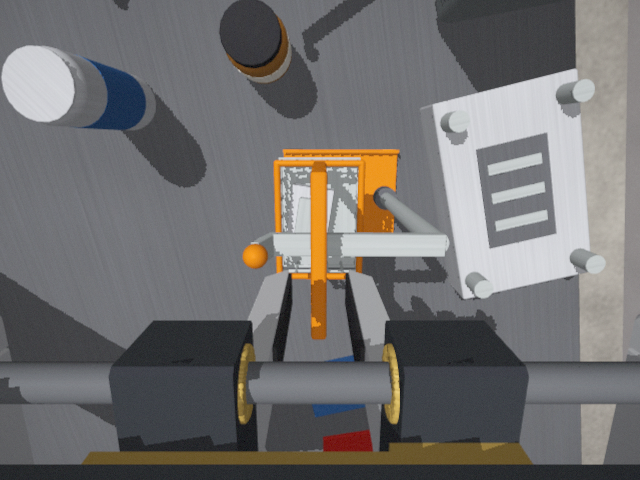

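Wrist picture: the orange bar (318,160–335) rests on the prong (y≈244) near its middle. Tilt is about 0° and the insert is inside. Now to the blue basket.

Request:
{"api": "apply_moves", "payload": {
  "translation": [
    [0.15,-0.12,-0.02],
    [0.4,-0.32,-0.02],
    [0.65,-0.52,-0.02],
    [0.9,-0.71,-0.02]
  ],
  "yaw": [0,0,0,0],
  "fingers": [0.7,0.7,0.7,0.7]
}}

```text
clock: 9.15
position: [605.6, -68.8, 331.3]
eef_rot: [0.767, 0.642, 0.0, 0.0]
contact_force: [0.0, 0.5, 0.1]
grip_width: 0.301
gripper_force: 0.0
```

Request:
{"api": "apply_moves", "payload": {
  "translation": [
    [0.25,-0.2,0],
    [0.5,-0.4,0],
    [0.75,-0.59,0],
    [1.0,-0.79,0]
  ],
  "yaw": [0,0,0,0],
  "fingers": [0.5,0.5,0.5,0.5]
}}

```text
clock: 9.48
position: [545.5, 43.7, 331.4]
eef_rot: [0.767, 0.642, 0.0, 0.0]
contact_force: [0.5, 0.9, -0.5]
grip_width: 0.495
gripper_force: 0.0
```

Request:
{"api": "apply_moves", "payload": {
  "translation": [
    [0.25,-0.2,0.05],
    [0.5,-0.4,0.1],
    [0.75,-0.59,0.15],
    [0.9,-0.71,0.2]
  ],
  "yaw": [0,0,0,0],
  "fingers": [0.5,0.5,0.5,0.5]
}}

```text
clock: 9.82
position: [490.8, 146.6, 311.5]
eef_rot: [0.766, 0.643, 0.001, 0.0]
contact_force: [0.0, 0.1, -0.3]
grip_width: 0.498
gripper_force: 0.0
```

Request:
{"api": "apply_moves", "payload": {
  "translation": [
    [0.22,-0.17,0.05],
    [0.44,-0.34,0.1],
    [0.6,-0.47,0.2],
    [0.64,-0.5,0.25],
    [0.64,-0.5,0.25]
  ],
  "yaw": [0.1,0.2,0.31,0.31,0.31],
  "fingers": [0.5,0.5,0.5,0.5,0.5]
}}

```text
clock: 10.23
position: [453.5, 216.5, 285.4]
eef_rot: [0.859, 0.511, -0.0, -0.0]
contact_force: [0.3, -0.3, 0.2]
grip_width: 0.501
gripper_force: 0.0
```

```bash
sed -i 's/^for n in D:/for n in (D if __name__=="__main__" else []):/' m.py; python3 - <<'E'
from plan import *
from m import show
c,W=grab('wrist','w6.png')
h=cv2.cvtColor(c['pixels'],cv2.COLOR_RGB2HSV).astype(int);z=W[...,2]
o=(h[...,0]>100)&(h[...,0]<125)&(h[...,1]>140)&(np.hypot(W[...,0]-455,W[...,1]-216)<85)
for lo,hi in((158,170),(40,56)): show(f'b{lo}',W[o&(z>lo)&(z<hi)])
plan(455,216,139.2,61)
E
```

```text
b158 1500 ctr [454.6 218.2] size [107.1   9.8] long-ang 61.3 z [162.2 163.9 165.3]
b40 1397 ctr [454.4 217.7] size [109.4  79.5] long-ang 60.6 z [47.5 49.6 51.6]
now [454.4 215.3 285.8] ang 61.45 units [0.009 0.002 1.466] yaw 0.008 F [ 0.6  0.2 -0. ] t 10.2833 w 46.9
```

View pics/w6.png

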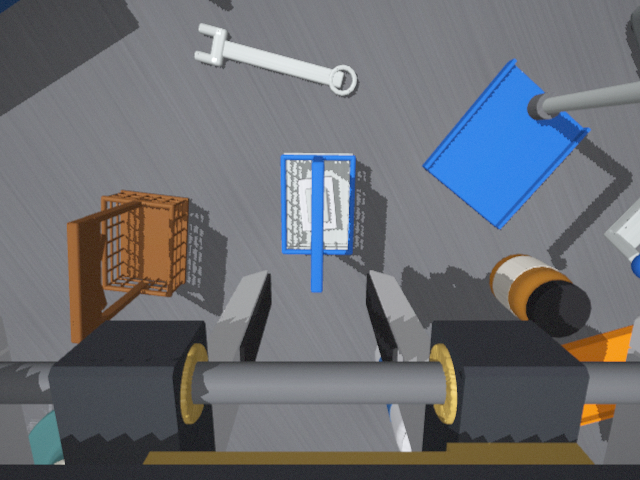

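Wrist picture: the blue bar runs along x≈317, rows 155–290, with its insert at (320,203). The brown decoy at (130,250) is left alone. The bar measures 164 high and 107 × 10.

Request:
{"api": "apply_moves", "payload": {
  "translation": [
    [0.02,0,0.25],
    [0.02,0,0.5],
    [0.02,0,0.75],
    [0.02,0,0.95],
    [0.02,0,1.0]
  ],
  "yaw": [0,0,0,0,0],
  "fingers": [0.5,0.5,0.5,0.5,0.5]
}}

```text
clock: 10.7
position: [455.2, 215.2, 183.3]
eef_rot: [0.86, 0.51, -0.002, -0.0]
contact_force: [0.3, 0.5, -0.0]
grip_width: 0.498
gripper_force: 0.0
```

```bash
python3 - <<'E'
from plan import *
plan(454.6,218.1,139.2,61.3)
E
```

```text
now [455.2 215.2 183.3] ang 61.27 units [ 0.023 -0.018  0.441] yaw -0.0 F [ 0.3  0.5 -0. ] t 10.7 w 46.9
```

Request:
{"api": "apply_moves", "payload": {
  "translation": [
    [0.01,0,0.15],
    [0.01,0,0.3],
    [0.01,0,0.43],
    [0.01,0,0.45],
    [0.01,0,0.45]
  ],
  "yaw": [0,0,0,0,0],
  "fingers": [0.5,0.5,0.5,0.5,0.5]
}}

```text
clock: 11.12
position: [456.4, 217.4, 141.0]
eef_rot: [0.861, 0.509, -0.0, -0.0]
contact_force: [-0.5, -0.0, 0.2]
grip_width: 0.501
gripper_force: 0.0
```

```bash
python3 - <<'E'
from plan import *
plan(454.6,218.1,139.2,61.3)
E
```

```text
now [456.4 217.4 141. ] ang 61.24 units [-0.003 -0.019  0.018] yaw -0.001 F [-0.5 -0.   0.2] t 11.1167 w 47.1
```

Request:
{"api": "apply_moves", "payload": {
  "translation": [
    [0,-0.02,0.02],
    [0,-0.02,0.02],
    [0,-0.02,0.02],
    [0,-0.02,0.02],
    [0,-0.02,0.02]
  ],
  "yaw": [0,0,0,0,0],
  "fingers": [0.5,0.7,1,1,1],
  "grip_force": 40
}}

```text
clock: 11.53
position: [454.2, 219.0, 138.9]
eef_rot: [0.861, 0.509, 0.0, 0.0]
contact_force: [-0.2, -0.4, -0.1]
grip_width: 0.251
gripper_force: 0.0
```

Request:
{"api": "apply_moves", "payload": {
  "translation": [
    [0,0,0],
    [0,0,0],
    [0,0,0],
    [0,0,0],
    [0,0,0]
  ],
  "yaw": [0,0,0,0,0],
  "fingers": [1,1,1,1,1]
}}

```text
clock: 11.95
position: [454.0, 218.9, 138.5]
eef_rot: [0.861, 0.509, -0.0, -0.0]
contact_force: [0.1, -0.4, 1.3]
grip_width: 0.104
gripper_force: 40.0
```

Request:
{"api": "apply_moves", "payload": {
  "translation": [
    [0,0,0],
    [0,0,0]
  ],
  "yaw": [0,0],
  "fingers": [1,1]
}}

```text
clock: 12.12
position: [454.0, 218.9, 138.5]
eef_rot: [0.861, 0.509, -0.0, -0.0]
contact_force: [-0.2, -0.5, 2.8]
grip_width: 0.103
gripper_force: 40.0
```

Request:
{"api": "apply_moves", "payload": {
  "translation": [
    [0,0,-0.05],
    [0,0,-0.15],
    [0,0,-0.3],
    [0,0,-0.5],
    [0,0,-0.7]
  ],
  "yaw": [0,0,0,0,0],
  "fingers": [1,1,1,1,1]
}}

```text
clock: 12.53
position: [453.7, 219.0, 209.8]
eef_rot: [0.86, 0.509, -0.0, -0.0]
contact_force: [-0.0, 0.7, -3.5]
grip_width: 0.102
gripper_force: 40.0
```

Request:
{"api": "apply_moves", "payload": {
  "translation": [
    [0,0,-0.2],
    [0,0,-0.4],
    [0,0,-0.6],
    [0,0,-0.8],
    [0,0,-0.98]
  ],
  "yaw": [0,0,0,0,-0.05],
  "fingers": [1,1,1,1,1]
}}

```text
clock: 12.95
position: [453.7, 219.1, 308.5]
eef_rot: [0.847, 0.531, 0.0, 0.0]
contact_force: [-0.1, 0.6, -2.8]
grip_width: 0.104
gripper_force: 40.0
```

Request:
{"api": "apply_moves", "payload": {
  "translation": [
    [0,0,0],
    [0,0,0],
    [0,0,0],
    [0,0,0],
    [0,0,0]
  ],
  "yaw": [-0.06,-0.14,-0.22,-0.3,-0.38],
  "fingers": [1,1,1,1,1]
}}

```text
clock: 13.37
position: [453.7, 219.0, 307.2]
eef_rot: [0.724, 0.69, 0.0, 0.0]
contact_force: [1.2, 0.7, -4.6]
grip_width: 0.104
gripper_force: 40.0
```

Request:
{"api": "apply_moves", "payload": {
  "translation": [
    [0,0,0],
    [0,0,0],
    [0,0,0],
    [0,0,0],
    [0,0,0]
  ],
  "yaw": [-0.08,-0.16,-0.24,-0.32,-0.38],
  "fingers": [1,1,1,1,1]
}}

```text
clock: 13.78
position: [453.7, 219.0, 307.2]
eef_rot: [0.573, 0.82, 0.0, 0.0]
contact_force: [-0.2, -0.2, -3.8]
grip_width: 0.106
gripper_force: 40.0
```

Request:
{"api": "apply_moves", "payload": {
  "translation": [
    [0,0,0],
    [0,0,0],
    [0,0,0]
  ],
  "yaw": [-0.04,-0.06,-0.06],
  "fingers": [1,1,1]
}}

```text
clock: 14.03
position: [453.9, 219.0, 307.0]
eef_rot: [0.548, 0.836, 0.0, 0.0]
contact_force: [0.6, 1.0, -2.9]
grip_width: 0.105
gripper_force: 40.0
```

```bash
python3 - <<'E'
from st import *
stand('wrist','blue',671,168,'w7.png')
plan(548,113,307,113.7)
E
```

```text
wrist plate 7939 [673.1 164.9] [145.1 131.1] rect 23.8 pca 2.2 mean [669.  177.2   8.7] z [ 6.5 15.5]
wrist ball 318 [607.8 146.5] [13.8  7.7] rect 14.3 pca 19.6 mean [606.4 146.6 278.6] z [273.9 282.3]
wrist prong 3121 [657.  163.8] [103.8  19.1] rect 24.8 pca 23.4 mean [656.6 165.6 249.4] z [245.2 251.2]
now [453.9 219.  306.9] ang 113.38 units [-1.346e+00  4.430e-01 -1.000e-03] yaw -0.005 F [ 0.1 -0.2 -4.3] t 14.0833 w 9.7
```

Request:
{"api": "apply_moves", "payload": {
  "translation": [
    [-0.06,0.02,0],
    [-0.2,0.07,0],
    [-0.38,0.13,0],
    [-0.56,0.19,0],
    [-0.75,0.25,0]
  ],
  "yaw": [0,0,0,0,0],
  "fingers": [1,1,1,1,1]
}}

```text
clock: 14.5
position: [508.1, 158.2, 306.4]
eef_rot: [0.549, 0.836, -0.0, 0.0]
contact_force: [-0.9, 0.6, -4.2]
grip_width: 0.102
gripper_force: 40.0
```

Request:
{"api": "apply_moves", "payload": {
  "translation": [
    [-0.18,0.07,0],
    [-0.34,0.13,0],
    [-0.47,0.18,0],
    [-0.56,0.21,0],
    [-0.56,0.21,0]
  ],
  "yaw": [0,0,0,0,0],
  "fingers": [1,1,1,1,1]
}}

```text
clock: 14.92
position: [549.5, 115.2, 306.0]
eef_rot: [0.55, 0.835, -0.0, -0.0]
contact_force: [0.5, -0.3, -3.5]
grip_width: 0.102
gripper_force: 40.0
```

Request:
{"api": "apply_moves", "payload": {
  "translation": [
    [0,0,0],
    [0,0,0]
  ],
  "yaw": [0,0],
  "fingers": [1,1]
}}

```text
clock: 15.08
position: [547.8, 118.0, 306.5]
eef_rot: [0.548, 0.836, 0.0, -0.0]
contact_force: [0.2, -0.6, -4.0]
grip_width: 0.103
gripper_force: 40.0
```

```bash
python3 - <<'E'
from st import *
stand('wrist','blue',671,168,'w8.png')
plan(648,158,307,113.7)
E
```

```text
wrist plate 9791 [683.  146.3] [148.6 171.4] rect 23.5 pca 34.5 mean [670.3 172.2   8.5] z [ 6.6 15.2]
wrist ball 582 [608.  141.9] [14.9 14.1] rect 68.4 pca 73.3 mean [607.  142.6 280.2] z [276. 283.]
wrist prong 4754 [668.8 168.6] [128.4  16.7] rect 24.0 pca 23.3 mean [672.3 171.  249.7] z [247.1 251.1]
now [547.8 118.  306.6] ang 113.51 units [-0.033  1.078 -0.004] yaw -0.003 F [ 0.6  0.9 -4.2] t 15.1333 w 9.4
```

View pics/w8.png

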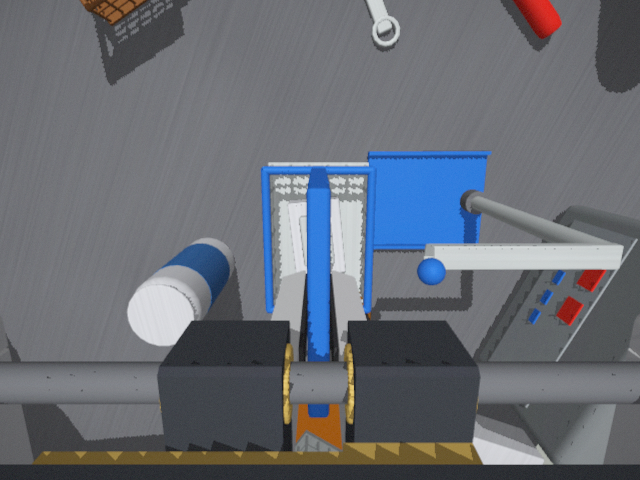

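Wrist picture: blue basket level in the grip with its insert inside. The blue ball is at (431,271) and the prong runs along y≈257. The seat fits at (644.3,158.3). Sweep in.

Request:
{"api": "apply_moves", "payload": {
  "translation": [
    [-0.01,0.08,0],
    [-0.015,0.22,0],
    [-0.015,0.38,0],
    [-0.015,0.54,0],
    [-0.015,0.7,0]
  ],
  "yaw": [0,0,0,0,0],
  "fingers": [1,1,1,1,1]
}}

```text
clock: 15.55
position: [614.0, 144.4, 306.5]
eef_rot: [0.549, 0.836, 0.0, 0.0]
contact_force: [0.1, -0.0, -2.5]
grip_width: 0.102
gripper_force: 40.0
```

Request:
{"api": "apply_moves", "payload": {
  "translation": [
    [0,0.15,0],
    [0,0.27,0],
    [0,0.35,0],
    [0,0.35,0],
    [0,0.35,0]
  ],
  "yaw": [0,0,0,0,0],
  "fingers": [1,1,1,1,1]
}}

```text
clock: 15.97
position: [645.1, 157.9, 306.2]
eef_rot: [0.548, 0.836, -0.0, -0.0]
contact_force: [-0.8, -0.5, -4.0]
grip_width: 0.103
gripper_force: 40.0
```

Request:
{"api": "apply_moves", "payload": {
  "translation": [
    [0,0,0],
    [0,0,0]
  ],
  "yaw": [0,0],
  "fingers": [1,1]
}}

```text
clock: 16.13
position: [644.9, 157.2, 306.8]
eef_rot: [0.549, 0.836, -0.0, 0.0]
contact_force: [-1.0, -0.0, -3.0]
grip_width: 0.104
gripper_force: 40.0
```

```bash
python3 - <<'E'
from st import *
stand('wrist','blue',671,168,'w9.png')
plan(644.3,158.3,258.5,113.7)
E
```

```text
wrist plate 2897 [657.4 166.1] [173.2 114.1] rect 24.0 pca 169.3 mean [683.7 204.3   9. ] z [ 6.6 16.2]
wrist ball 648 [618.1 171. ] [75.3 14.6] rect 72.4 pca 75.8 mean [611.2 151.5 279.4] z [269.7 283.4]
wrist prong 4399 [671.1 169.3] [130.   16.6] rect 23.6 pca 23.5 mean [674.2 171.5 249.8] z [247.1 251.2]
now [644.9 157.2 306.8] ang 113.42 units [ 0.013 -0.001  0.483] yaw -0.005 F [ 0.2 -0.2 -3.8] t 16.1833 w 9.5
```

Request:
{"api": "apply_moves", "payload": {
  "translation": [
    [0.01,0,0.1],
    [0.01,0,0.22],
    [0.01,0,0.34],
    [0.01,0,0.42],
    [0.01,0,0.46]
  ],
  "yaw": [-0.005,-0.005,-0.005,-0.005,-0.005],
  "fingers": [1,1,1,1,1]
}}

```text
clock: 16.6
position: [644.2, 158.0, 258.3]
eef_rot: [0.547, 0.837, -0.001, -0.001]
contact_force: [-10.3, -5.0, 38.4]
grip_width: 0.097
gripper_force: 40.0
```

Request:
{"api": "apply_moves", "payload": {
  "translation": [
    [0,0,0.01],
    [0,0,0.02],
    [0,0,0.02]
  ],
  "yaw": [0,0,0],
  "fingers": [1,1,1]
}}

```text
clock: 16.85
position: [644.9, 158.4, 258.5]
eef_rot: [0.547, 0.837, 0.0, 0.0]
contact_force: [-0.6, 0.4, -2.3]
grip_width: 0.105
gripper_force: 40.0
```

Request:
{"api": "apply_moves", "payload": {
  "translation": [
    [0,0,0.01],
    [0,0,0.01],
    [0,0,0.01]
  ],
  "yaw": [0,0,0],
  "fingers": [1,1,1]
}}

```text
clock: 17.1
position: [645.0, 158.4, 258.5]
eef_rot: [0.547, 0.837, 0.0, 0.0]
contact_force: [-5.5, -2.1, 8.7]
grip_width: 0.101
gripper_force: 40.0
```

Seated; release just as before.

Request:
{"api": "apply_moves", "payload": {
  "translation": [
    [0,0,-0.005],
    [0,0,-0.005]
  ],
  "yaw": [0,0],
  "fingers": [1,1]
}}

```text
clock: 17.27
position: [645.0, 158.5, 258.5]
eef_rot: [0.547, 0.837, 0.0, 0.0]
contact_force: [-3.0, -0.1, 6.1]
grip_width: 0.102
gripper_force: 40.0
```

Request:
{"api": "apply_moves", "payload": {
  "translation": [
    [0,0,0],
    [0,0,0],
    [0,0,0],
    [0,0,0],
    [0,0,0]
  ],
  "yaw": [0,0,0,0,0],
  "fingers": [0.86,0.8,0.74,0.72,0.72]
}}

```text
clock: 17.68
position: [644.9, 158.4, 257.9]
eef_rot: [0.547, 0.837, 0.0, -0.0]
contact_force: [-0.1, 0.3, -0.1]
grip_width: 0.28
gripper_force: 0.0
```

Request:
{"api": "apply_moves", "payload": {
  "translation": [
    [0,0,-0.05],
    [0,0,-0.15],
    [0,0,-0.3],
    [0,0,-0.5],
    [0,0,-0.7]
  ],
  "yaw": [0,0,0,0,0],
  "fingers": [0.72,0.72,0.72,0.72,0.72]
}}

```text
clock: 18.1
position: [644.8, 158.4, 329.7]
eef_rot: [0.547, 0.837, 0.0, 0.0]
contact_force: [0.8, 1.0, 0.1]
grip_width: 0.279
gripper_force: 0.0
```

Request:
{"api": "apply_moves", "payload": {
  "translation": [
    [0,0,-0.2],
    [0,0,-0.4],
    [0,0,-0.6],
    [0,0,-0.6],
    [0,0,-0.6]
  ],
  "yaw": [0,0,0,0,0],
  "fingers": [0.72,0.72,0.72,0.72,0.72]
}}

```text
clock: 18.52
position: [645.1, 158.6, 389.6]
eef_rot: [0.547, 0.837, 0.001, 0.001]
contact_force: [-0.2, 0.6, -0.2]
grip_width: 0.281
gripper_force: 0.0
```

```bash
python3 - <<'E'
from st import *
grab('scene','s2.png')
c,W=grab('wrist','w10.png')
h=cv2.cvtColor(c['pixels'],cv2.COLOR_RGB2HSV).astype(int);z=W[...,2]
o=(h[...,0]>100)&(h[...,0]<125)&(h[...,1]>140)&(abs((W[...,0]-644.7)*.9157+(W[...,1]-158.4)*.4019)<15)&(abs((W[...,0]-644.7)*-.4019+(W[...,1]-158.4)*.9157)<65)
P=W[o&(z>270)&(z<295)]
d=P[:,:2]-P[:,:2].mean(0);v=np.linalg.svd(d,full_matrices=False)[2][0]
print(len(P),cv2.minAreaRect(np.float32(P[:,:2])),P.mean(0),'tilt',np.degrees(np.polyfit(d@v,P[:,2],1)[0]))
plan(0,0,0,0)
a=cv2.imread('pics/s2.png')[170:430,230:470];b=cv2.imread('pics/w10.png')
cv2.imwrite('pics/fin.png',np.hstack([cv2.resize(a,(400,433)),cv2.resize(b[:400,150:520],(400,433))]))
E
```

```text
1724 ((645.8192138671875, 157.58839416503906), (9.392148971557617, 106.83006286621094), 23.9630184173584) [645.03507328 160.01011347 283.79061163] tilt 0.163836297477562
now [644.7 158.3 387.7] ang 113.74 units [ 1.146 -6.537  3.88 ] yaw 1.896 F [-0.1 -0.5 -0.6] t 18.6167 w 26.2
```

View pics/fin.png

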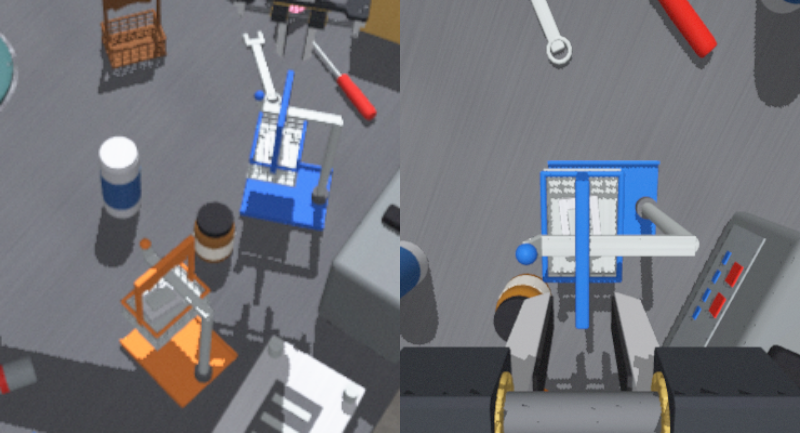

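The final picture shows both baskets hanging level on their own hooks with inserts inside: blue bar at (285,110), orange bar at (165,265). The bystanders haven't moved and the gripper is clear, so I'm handing in.

```bash
python3 -c "
from bench import ctrl
print(ctrl.close_job())"
```

```text
the job is handed in; nothing more can be done
None
```

Both baskets hang level (bar tilt under 0.2°) by the middle of their handles on the hooks of their own colour, with inserts inside and the bystanders left standing, and the job was handed in at about 18.6 s.

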